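# Seat a filter cartridge with the clamp lever

## Robot

A 7-joint arm with a two-finger parallel gripper is mounted at the origin on a cart in front of the work surface, level with it; the furniture and walls round the work are solid. World frame = base frame: x ahead of the robot, y to its left, z up, the work surface at z = 0. Lengths are in m, angles in rad, forces in N, time in s.
With the tool pointing down it reaches from about 0.4 to 0.875 m from the base axis. Payload 6.5 kg.
Tool frame: the origin (TCP) lies at the very end of the fingers, on their centre line; the grasp point (between the pads) lies 19 mm behind it; z points along the fingers, y is the direction in which the jaws open and shut (so a half turn about z gives the same grasp; the last joint's range is limited). The gripper opens to 85 mm and grips with 20 to 120 N. Pads are 22 mm wide; open, the fingers measure 114 mm over their backs; the gripper's body (76 mm by 85 mm) begins 54 mm behind the grasp point. The pads swing forward as they close: fully open they stand 13 mm farther back than shut.
Start: joints at [-1.321, 0.536, -0.004, 1.538, 0.003, 1.067, -0.071], TCP at [0.202, 0.618, 0.231] pointing down, gripper open.
Joint ranges: [-2.7, 2.7], [-0.37, 2.16], [-1.27, 1.26], [0.24, 2.4], [-1.31, 4.45], [0.19, 1.91], [-2.76, 2.76]. Speed limits (rad/s): [2.39, 2.39, 3.14, 3.14, 3.14, 3.14, 3.14].

## Interface

Orientations are given as a unit quaternion [w, x, y, z].
In Python, from rig import ctrl, vision gives the robot as it stands. The module is installed in compiled form; this text tells all that it offers.
- The arm moves only by the shell command python3 -m jog 'ROWS'. ROWS is JSON, a list that holds one entry, the list of rows, each a list of 7 numbers: the opening, from -1 (shut) to 1 (fully open), then the shift along the tool's x, y, z in units of 30 mm (1.0 is 30 mm), then the turn, a rotation vector about the tool's x, y, z in units of 8 degrees (1.0 is 8 degrees). In form: [[[hand, dx, dy, dz, ax, ay, az], ...]]. A call has 1 to 10 rows; each row shifts and turns the commanded pose from where the row before left it, along the tool's axes as they then stand; what a row does not reach is not made up. A row lasts 1/10 s, in which the tool goes at most 50 mm and 8.59 degrees, less where a joint would pass 70% of its speed; a pose out of reach is approached as far as the arm can. A call is refused whole if a number of a shift passes 1 or a number of a turn 1, either way. A call with a gripper value outside its range is refused whole. The fingers move at their own pace and stop on an object; the grip force is fixed at half the most. Time passes only in rows, so rows that do not move let the fingers close. It gives the time, the measured TCP pose, the force and the opening at its end, in the units of the state.
- ctrl.observe(): the state, without advancing time (a new reading comes with each control period).
- vision.capture(name): name is "scene" or "top" or "wrist"; returns a dict with "color" (400x640x3 uint8, red, green, blue), "fx", "fy", "cx", "cy" (pixels), "k1" (the pictures are not rectified: a ray, as slopes to the right and down, at radius r is drawn at 1 + k1 r^2 times it, then the intrinsics apply), "R" (3x3) and "t" (3): a world point X has camera coordinates R X + t. Camera axes: x right, y down, z forward; pixel columns grow to the right and rows downward; lengths in m; the calibration is good to about 2 mm. A picture is of the moment at which its call begins. There is no depth.
- ctrl.job_done(): hands the job in, once; it reports no verdict.
The state is a dict: "time": time; "joint_positions": joint angles; "dq": joint speeds; "joint_torque": joint torques, N m; "tool_pos": TCP position; "tcp_rot": TCP orientation; "contact_force": force on the tool from outside, world axes, zero at the start; "ft_torque": the same for the moment, N m; "gripper_width": finger opening in m.
Only numpy, scipy, OpenCV 4.12 (cv2) and the standard library are available. Lean on these libraries where they do the work, as an engineer would, in place of code of your own. Each camera call takes 0.05 s, during which the arm holds its last target.

## Task

Load the loose filter cartridge into the little water filter on the worktop: set it squarely in the open socket, where the spring seat leaves it standing a little proud, then swing the clamp lever over and press it down until the pad has driven the cartridge fully home, its head resting on the socket's rim, and the lever holds it there. Go by feel: when the lever goes solid, lean on its bar for a moment with about 20 N to seat the seal, then let go; less does not seal, and over 30 N dents the cartridge. Leave the other things on the worktop as they are.

Things in the scene. Friction and masses are not known exactly. Their poses are not given: they have to be found in the camera images.
- cartridge: Loose filter cartridge, about 80 g, 54 mm high: a grey block 44 x 34, on it a white head plate 50 x 40 x 6 that overhangs 3 mm all round, on that an upright grip rib. Origin: centre of its underside; z up, x along the long side and the rib. Head from z = 30 to 36. The lowest 5 mm is 2 mm narrower per side. Fits either way round (half a turn). More than 50 N from the clamp's pad dents it.
- rib_top (a point): Centre of the top of the cartridge's grip rib, 54 mm above its underside; the rib is 30 long (x), 12 wide (y) and 18 high (z = 36 to 54). Axes as the cartridge's.
- water_filter: Small white countertop water filter, fixed, 190 x 124 mm, 69 high (96 at the hinge), with an open rectangular socket at one end and a steel clamp lever hinged at the other. Origin: on the worktop under the socket's axis; z up, x from the socket to the hinge. A cartridge that is home has its underside 20 mm above the worktop and its head resting on the socket's rim all round.
- socket_mouth (a point): Centre of the socket's mouth at its rim, 50 mm above the worktop; axes as the filter's. Straight pocket 47 (x) by 37 (y), walls 14.5 thick. A spring seat in it holds a freshly set cartridge 8 mm proud (underside 28 mm above the worktop); it pushes up with 3 N there and 5.4 N when the cartridge is home, so a cartridge pushed by hand springs up again.
- clamp: Clamp lever: yoke of two flat steel arms, 112 mm wide overall, with a black handle bar at the end and a crosspiece with the pad half-way. Origin: on the hinge axis, 80 mm from the socket's axis, 88 above the worktop; y along the hinge, -x along the arms to the bar. Starts leaning back 0.1 to 0.35 rad past upright; closes by swinging over the socket and down. Stiff hinge (0.8 N m) stays where left.
- handle_bar (a point): Middle of the lever's round handle bar: 14 mm thick, 84 long between the arms, parallel to the hinge axis and 145 mm from it; axes as the clamp's. Pushing it down takes about 6 N free and 9 N just before the cartridge is home; then it goes solid. The seal seats only when the bar is held pushed for a moment with at least 13 N (20 N is right); more than about 30 N dents the cartridge.
- crosspiece (a point): Middle of the crosspiece's underside, 80 mm from the hinge. Below it hangs the pad, 20 mm across, on a screw that is set anew each time by up to 12 mm: it first meets a freshly set cartridge with the arms 0.11 to 0.29 rad above level, and the cartridge is home at 0.02 to 0.19 rad. The exact angle is unknown; the sharp rise of force tells it.
- tea_light: Small tea light in a metal cup, 38 across, 15 high; loose bystander, origin at the centre of its underside.
- tape: Roll of tape lying flat, 104 across, 25 high; loose bystander, origin at the centre of its underside.
- salt_shaker: Glass salt shaker, 44 across, 90 high; loose bystander, origin at the centre of its underside.
- tomato_tin: Low tin can, 75 across, 58 high; loose bystander, origin at the centre of its underside.
- egg_timer: Round kitchen egg timer, 65 across, 57 high; loose bystander, origin at the centre of its underside.
- spice_b: Glass spice jar with a white lid, 47 across, 98 high; loose bystander, origin at the centre of its underside.
Mind the look-alikes: they are no part of the job. Several things have the shape of the cartridge; the one meant has the colours described above.

How it is judged:
On the way, in this order (a step that is already met when the one before it is completed fails the run):
1. the cartridge stands in the socket, square and proud on the seat (horizontal distance between cartridge and socket_mouth below 0.004 m and angle between the x axis of cartridge and the x axis of water_filter, either way round below 0.12 rad and angle between cartridge's own z axis and vertical below 0.1 rad and z of cartridge in the frame of water_filter between 0.0235 and 0.031 m), for 0.2 s.
2. the clamp has driven the cartridge home and its pad has pressed it firmly onto its seal, with 12 N or more (horizontal distance between cartridge and socket_mouth below 0.004 m and angle between the x axis of cartridge and the x axis of water_filter, either way round below 0.12 rad and angle between cartridge's own z axis and vertical below 0.1 rad and z of cartridge in the frame of water_filter below 0.0215 m and contact force between cartridge and clamp above 1 N and contact force between cartridge and clamp above 12 N), for 0.06 s.
At the end, for the whole second after the job is handed in: The cartridge stands in the socket, within 4 mm of its axis, turned less than 0.12 rad from square and tilted less than 0.10 rad, its head on the rim to within 1.5 mm (underside less than 21.5 mm above the filter's foot), the clamp's pad still pressing on it with at least 1 N, all at rest (horizontal distance between cartridge and socket_mouth below 0.004 m and angle between the x axis of cartridge and the x axis of water_filter, either way round below 0.12 rad and angle between cartridge's own z axis and vertical below 0.1 rad and z of cartridge in the frame of water_filter below 0.0215 m and contact force between cartridge and clamp above 1 N and linear speed of cartridge below 0.01 m/s and angular speed of clamp below 0.03 rad/s); the robot touches nothing.
It fails at once if the pad pressed the cartridge with more than 50 N and dented it (contact force between cartridge and clamp above 50 N).
It fails at once if a bystander was moved by more than 30 mm (distance of any of tea_light, tape, salt_shaker, tomato_tin, egg_timer, spice_b from where it was at the start of the episode above 0.03 m).
It fails at once if a bystander was tipped over (angle between any of tea_light, tape, salt_shaker, tomato_tin, egg_timer, spice_b's own z axis and vertical above 0.5 rad).
It also fails if it takes over 72 s, if anything falls off the work surface, if the arm or the gripper's body presses on something with over 40 N, if the wrist force passes 120 N, or if a joint passes its speed limit or range.

## Working session

There is one attempt and no reset: what is moved stays moved. The work goes in short steps, Python scripts to look and compute and a shell command to move; the robot and the scene stay as the last step left them, time stands still between calls to the robot, and variables do not carry over. Pictures are saved under pics/ and viewed, and the job is handed in when it is done.

```bash
mkdir -p pics
python3 - <<'E'
from rig import ctrl,vision
import cv2,json
s=ctrl.observe();print({k:(v if not hasattr(v,'tolist') else v.tolist()) for k,v in s.items()})
for n in["scene","top","wrist"]:
    c=vision.capture(n);cv2.imwrite(f"pics/{n}0.png",c["color"][:,:,::-1]);print(n,c["fx"],c["cx"],c["cy"],c["k1"],c["R"],c["t"])
E
```

```text
{'time': 0.0, 'joint_positions': [-1.321222203465856, 0.5371776631730286, -0.00443097253295881, 1.5388734744567623, 0.0025733096541931183, 1.0673118332477967, -0.07124034710406094], 'dq': [-0.0004356406147698277, -0.0004176445347793228, 0.0011164735660868584, 0.0006877784096687593, -0.0015376901659118567, -0.0009783025674304437, 0.0012490985653522723], 'joint_torque': [-0.00018020962215814507, -58.33987355232239, 1.0487044975161552, -25.910983085632324, 0.012350665347184986, 0.009282670507673174, 2.6883902251029212e-05], 'tool_pos': [0.20167556391444727, 0.6172489069299455, 0.23040557834335867], 'tcp_rot': [-8.41160615547213e-05, 0.1572258559936659, 0.9875622773836136, -0.0008783054354335497], 'contact_force': [0.4472409909275381, 0.28314920157866796, 0.3133037212298589], 'ft_torque': [0.002428295325861179, -0.012029890786704427, 0.01551163179838336], 'gripper_width': 0.08530320426558587}
scene 462.0201531052521 312.985840001081 189.61597407698244 -0.08330550276676403 [[ 0.87354593 -0.4864155   0.01781791]
 [-0.35951594 -0.66946116 -0.65005388]
 [ 0.32812468  0.56144609 -0.75967919]] [-0.44969886  0.25187765  1.10073326]
top 383.3418897120062 323.01044602344444 202.28373684948298 0.030491374528656492 [[-0.01014396 -0.99993559 -0.00508992]
 [-0.99913447  0.01034093 -0.04029105]
 [ 0.04034109  0.0046768  -0.99917502]] [0.0294466  0.52989577 1.32472503]
wrist 313.67348044169404 320.993338002307 202.10067266385715 0.018920100815289855 [[ 3.10188430e-01  9.50675086e-01  1.36786751e-04]
 [ 9.01115122e-01 -2.94063737e-01  3.18618982e-01]
 [ 3.02943352e-01 -9.87086614e-02 -9.47882865e-01]] [-0.64895085 -0.04257946  0.37890655]
```

View pics/scene0.png

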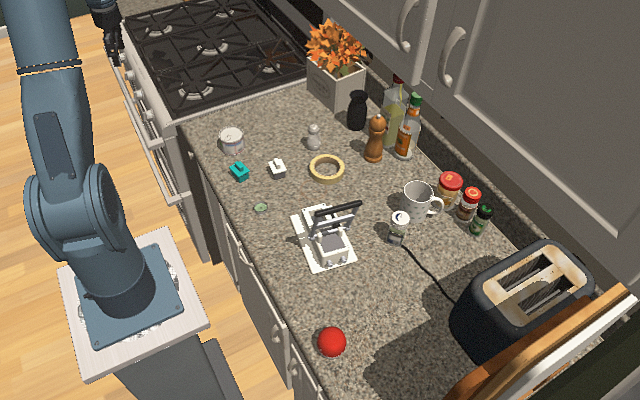

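View pics/top0.png

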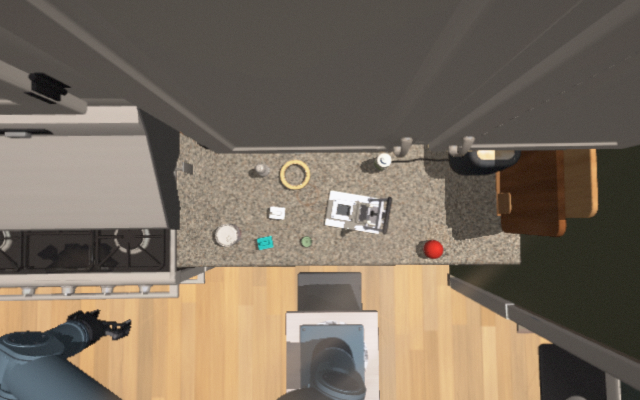

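View pics/wrist0.png

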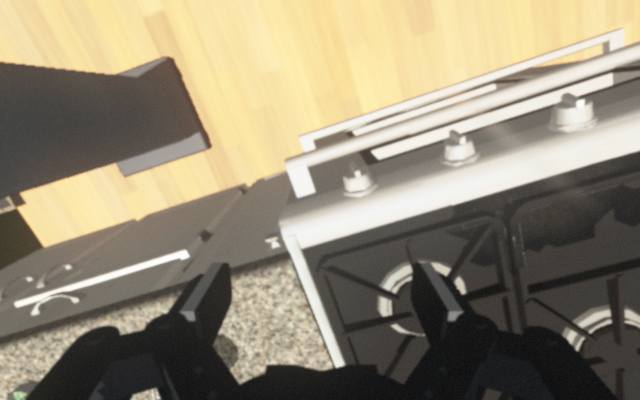

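The white-headed candidate cartridge is at about (277,168) in scene and (277,213) in top, with a teal look-alike at (265,242) in top. The filter's socket is at about (343,210) in top and its lever is on the right. Next I zoom in.

```bash
cat > h.py <<'E'
import numpy as np,cv2
from rig import ctrl,vision
from scipy.optimize import least_squares
from scipy.spatial.transform import Rotation as Rot
def proj(c,X):
    X=np.atleast_2d(X);p=X@np.array(c["R"]).T+np.array(c["t"]);s=p[:,:2]/p[:,2:]
    r2=(s**2).sum(1,keepdims=True);s=s*(1+c["k1"]*r2)
    return s*[c["fx"],c["fy"]]+[c["cx"],c["cy"]]
def unproj(c,uv,z):
    d=(np.array(uv,float)-[c["cx"],c["cy"]])/[c["fx"],c["fy"]];s=d.copy()
    for _ in range(20): s=d/(1+c["k1"]*(s@s))
    R=np.array(c["R"]);o=-R.T@np.array(c["t"]);v=R.T@np.r_[s,1]
    return o+v*(z-o[2])/v[2]
def crop(c,u0,v0,w,h,k,f):
    im=c["color"][v0:v0+h,u0:u0+w,::-1];cv2.imwrite(f,cv2.resize(im,None,fx=k,fy=k,interpolation=cv2.INTER_CUBIC))
E
python3 - <<'E'
from h import *
c=vision.capture("top");crop(c,215,150,190,115,4,"pics/t1.png")
for n,uv,z in [("cart head",(277,213),.045),("sock",(343,210),.05)]:print(n,unproj(c,uv,z))
c=vision.capture("scene");crop(c,220,140,150,140,4,"pics/s1.png")
E
```

```text
cart head [0.49403469 0.18024166 0.045     ]
sock [ 0.50180602 -0.04341291  0.05      ]
```

View pics/t1.png

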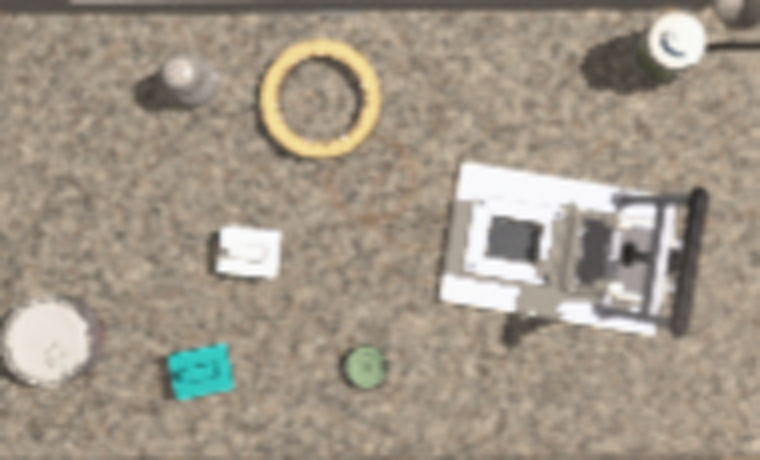

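View pics/s1.png

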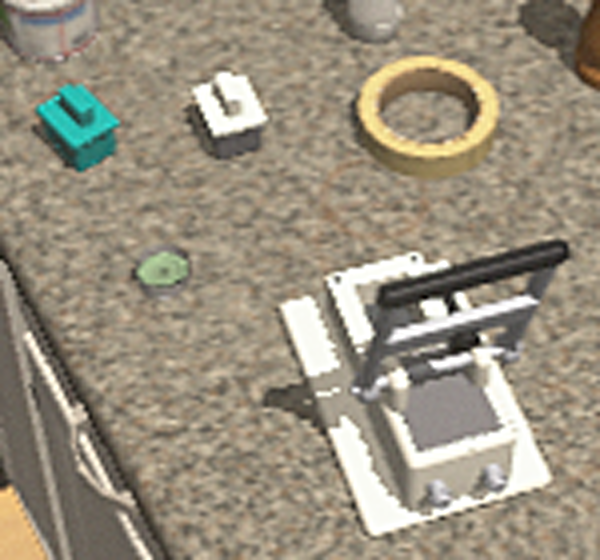

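The cartridge with the grey block and white head is confirmed at t1 (248,250), close to world (0.494,0.180). The teal one is the look-alike. The filter's x axis points about world -y and is turned a few degrees. I'll fly above the cartridge for a wrist-camera measurement.

```bash
cat >> h.py <<'E'
def plan(pos,R=None,n=None,hand=1,nd=2):
    """prints suggestion: rows in tool axes"""
    s=ctrl.observe();q=s["tcp_rot"];R0=Rot.from_quat([q[1],q[2],q[3],q[0]]);p0=np.array(s["tool_pos"])
    R=R0 if R is None else R
    rv=(R0.inv()*R).as_rotvec();n0=max(np.abs(rv).max()/np.radians(8),np.linalg.norm(np.array(pos)-p0)/.042)
    for k in range(int(np.ceil(n0)),200):
        if n: k=n
        d=(np.array(pos)-p0)/k; rows=[]
        for i in range(k):
            Ri=R0*Rot.from_rotvec(rv*i/k); rows.append(Ri.inv().apply(d)/.03)
        rows=np.array(rows)
        if n or np.abs(rows).max()<=1: break
    print(k,"turn/row",np.round(rv/k/np.radians(8),3))
    print(np.round(rows,nd).tolist())
def down(yaw_y):  # tool pointing down, tool y azimuth (rad)
    y=np.array([np.cos(yaw_y),np.sin(yaw_y),0]);z=np.array([0,0,-1.]);return Rot.from_matrix(np.c_[np.cross(y,z),y,z])
E
python3 - <<'E'
from h import *
plan([.50,.18,.21],down(np.radians(-4)))
E
```

```text
18 turn/row [-0.     0.     0.527]
[[-0.78, -0.6, 0.04], [-0.82, -0.54, 0.04], [-0.86, -0.48, 0.04], [-0.89, -0.41, 0.04], [-0.92, -0.35, 0.04], [-0.94, -0.28, 0.04], [-0.96, -0.21, 0.04], [-0.97, -0.14, 0.04], [-0.98, -0.07, 0.04], [-0.98, 0.01, 0.04], [-0.98, 0.08, 0.04], [-0.97, 0.15, 0.04], [-0.96, 0.22, 0.04], [-0.94, 0.29, 0.04], [-0.91, 0.36, 0.04], [-0.88, 0.42, 0.04], [-0.85, 0.49, 0.04], [-0.81, 0.55, 0.04]]
```

```bash
python3 -m jog '[[[1,-0.78,-0.6,0.04,0,0,0.53],[1,-0.82,-0.54,0.04,0,0,0.53],[1,-0.86,-0.48,0.04,0,0,0.53],[1,-0.89,-0.41,0.04,0,0,0.53],[1,-0.92,-0.35,0.04,0,0,0.53],[1,-0.94,-0.28,0.04,0,0,0.53],[1,-0.96,-0.21,0.04,0,0,0.53],[1,-0.97,-0.14,0.04,0,0,0.53],[1,-0.98,-0.07,0.04,0,0,0.53]]]'; python3 -m jog '[[[1,-0.98,0.01,0.04,0,0,0.53],[1,-0.98,0.08,0.04,0,0,0.53],[1,-0.97,0.15,0.04,0,0,0.53],[1,-0.96,0.22,0.04,0,0,0.53],[1,-0.94,0.29,0.04,0,0,0.53],[1,-0.91,0.36,0.04,0,0,0.53],[1,-0.88,0.42,0.04,0,0,0.53],[1,-0.85,0.49,0.04,0,0,0.53],[1,-0.81,0.55,0.04,0,0,0.52],[1,0,0,0,0,0,0]]]'
python3 - <<'E'
from h import *
c=vision.capture("wrist");cv2.imwrite("pics/w1.png",c["color"][:,:,::-1])
import pickle;pickle.dump(c,open("w1.pkl","wb"))
s=ctrl.observe();print(s["tool_pos"],s["joint_positions"])
E
```

```text
time: 1.15
tool_pos: [0.3517, 0.3971, 0.2205]
tcp_rot: [0.0, 0.473, 0.881, 0.0]
contact_force: [0.0, -0.0, -0.4]
gripper_width: 0.0852
time: 2.15
tool_pos: [0.5014, 0.1741, 0.2099]
tcp_rot: [0.001, 0.736, 0.677, -0.0]
contact_force: [-0.3, 0.4, 0.4]
gripper_width: 0.0854
[0.50013615 0.17656288 0.20970197] [-0.76244668  0.37909393  0.42511195  1.8961816  -0.19384161  0.90630362
 -0.3243566 ]
```

View pics/w1.png

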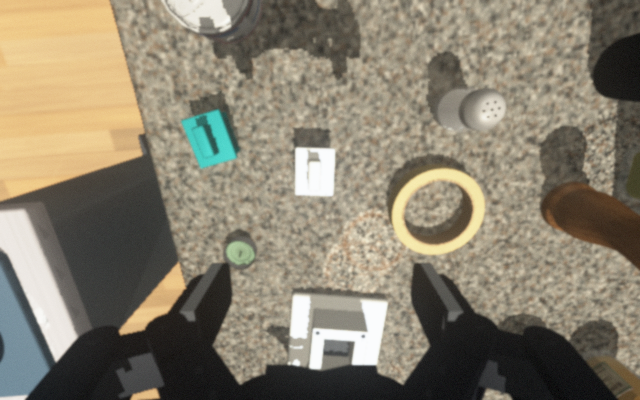

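The cartridge is at (315,172) and its rib is visible. The filter and socket appear at the bottom at about (338,345). I zoom in to fit the cartridge corners.

Run:
```python
from h import *
import pickle
c=pickle.load(open("w1.pkl","rb"));crop(c,275,125,80,80,8,"pics/w1c.png")
```

```text
(no output)
```

View pics/w1c.png

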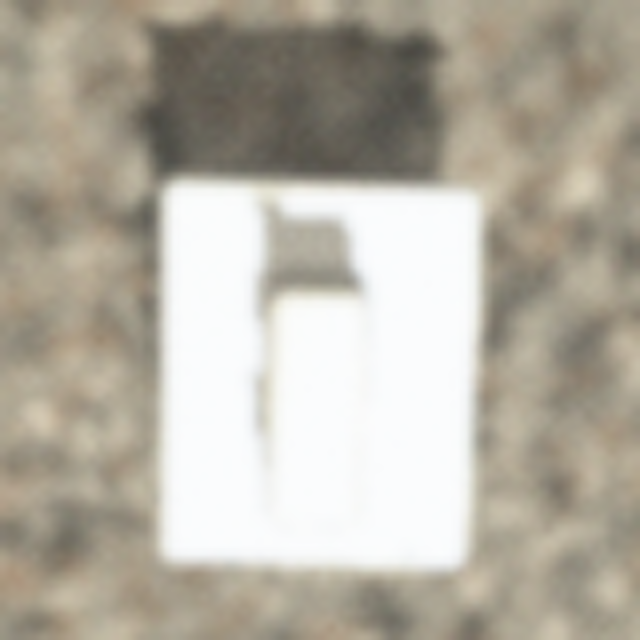

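Run:
```python
from h import *
import pickle
c=pickle.load(open("w1.pkl","rb"))
f=lambda U,V:(275+(U+.5)/8-.5,125+(V+.5)/8-.5)
P=np.array([f(*x) for x in [(165,183),(480,187),(467,568),(160,562)]])
W=np.array([unproj(c,p,.036) for p in P]);print(W.round(4),[np.linalg.norm(W[i]-W[i-1]).round(4) for i in range(4)],W.mean(0))
T=np.array([unproj(c,f(*p),.054) for p in [(268,292),(362,292),(358,535),(268,535)]]);print(T.round(4),T.mean(0))
# silhouette-fit: head corners; hull min/max
def hull(p):
    x,y,a=p;R=Rot.from_euler('z',a)
    pts=[R.apply([sx*.025,sy*.02,z])+[x,y,0] for z in(.03,.036) for sx in(-1,1) for sy in(-1,1)]
    h=cv2.convexHull(proj(c,np.array(pts)).astype(np.float32))[:,0];return h
def res(p):
    h=hull(p).reshape(-1,1,2)
    # edge midpoints & near-corner points of the observed quad should be on hull
    q=[P[i]*(1-t)+P[(i+1)%4]*t for i in range(4) for t in(.15,.5,.85)]
    return [cv2.pointPolygonTest(h,(float(a),float(b)),True) for a,b in q]
r=least_squares(res,[.494,.18,np.radians(-93)],diff_step=1e-3,x_scale=[.01,.01,.05]);print(r.x[:2],np.degrees(r.x[2]),np.round(r.fun,2))
ct=vision.capture("top");print("top check center",proj(ct,[[*r.x[:2],.036]]))
s=ctrl.observe();print(s["tool_pos"],s["tcp_rot"])
```

```text
[[0.4799 0.2089 0.036 ]
 [0.5193 0.205  0.036 ]
 [0.514  0.1552 0.036 ]
 [0.4738 0.1595 0.036 ]] [np.float64(0.0498), np.float64(0.0395), np.float64(0.0501), np.float64(0.0405)] [0.49674566 0.18214339 0.036     ]
[[0.4924 0.1975 0.054 ]
 [0.5037 0.1965 0.054 ]
 [0.5006 0.1663 0.054 ]
 [0.4895 0.1672 0.054 ]] [0.49654672 0.18189919 0.054     ]
[0.49669464 0.18164347] -96.26858318375226 [ 0.61  0.44  0.28  0.09  0.01 -0.07  0.53  0.48  0.44 -0.24  0.01  0.26]
top check center [[276.91502917 212.2576324 ]]
[0.49930157 0.17828068 0.20963217] [-2.74746249e-05  7.33909475e-01  6.79247286e-01 -7.50470353e-05]
```

Run:
```python
from h import *
plan([.4967,.1819,.039],down(np.radians(-6.2)))
```

```text
6 turn/row [-0.     0.     0.037]
[[0.02, -0.02, 0.95], [0.02, -0.02, 0.95], [0.02, -0.02, 0.95], [0.02, -0.02, 0.95], [0.02, -0.02, 0.95], [0.02, -0.02, 0.95]]
```

```bash
python3 -m jog '[[[1,0.04,-0.03,0.95,0,0,0.1],[1,0.03,-0.03,0.95,0,0,0.1],[1,0.03,-0.03,0.95,0,0,0.03],[1,0.03,-0.03,0.9,0,0,0],[1,0,0,0.5,0,0,0],[1,0,0,0,0,0,0]]]'
python3 - <<'E'
from h import *
plan([.4967,.1819,.039],down(np.radians(-6.2)))
E
```

```text
time: 2.85
tool_pos: [0.4937, 0.1839, 0.0803]
tcp_rot: [-0.001, 0.743, 0.669, -0.002]
contact_force: [-0.3, -0.4, 0.5]
gripper_width: 0.0853
2 turn/row [-0.014  0.006  0.01 ]
[[-0.03, 0.06, 0.69], [-0.03, 0.06, 0.69]]
```

```bash
python3 -m jog '[[[1,-0.05,0.1,0.5,0,0,0],[1,0,0,0.5,0,0,0],[1,0,0,0.3,0,0,0],[1,0,0,0.07,0,0,0],[1,0,0,0,0,0,0]]]'
python3 - <<'E'
from h import *
plan([.4967,.1819,.039],down(np.radians(-6.2)))
c=vision.capture("wrist");cv2.imwrite("pics/w2.png",c["color"][:,:,::-1])
E
```

```text
time: 3.35
tool_pos: [0.4986, 0.1813, 0.0408]
tcp_rot: [-0.0, 0.744, 0.668, -0.0]
contact_force: [0.7, 0.1, -0.2]
gripper_width: 0.0853
1 turn/row [-0.004  0.002  0.003]
[[0.01, -0.06, 0.06]]
```

View pics/w2.png

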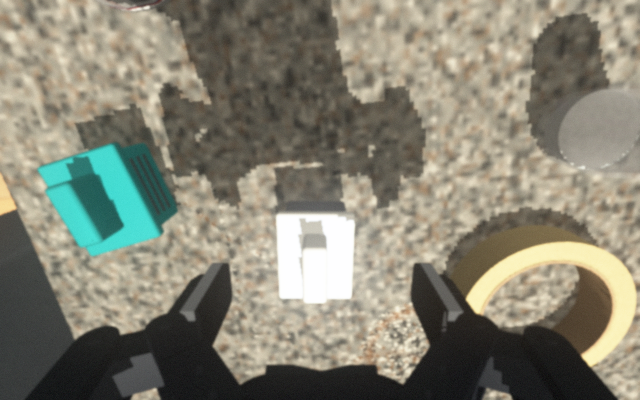

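Run:
```python
from h import *
c=vision.capture("wrist");crop(c,265,190,110,130,5,"pics/w2c.png")
s=ctrl.observe();print(s["tool_pos"]);print(proj(c,[[s["tool_pos"][0],s["tool_pos"][1],.054]]), proj(c,[[.4967,.1819,.054]]))
```

```text
[0.49908694 0.18149558 0.04144392]
[[319.02932709 277.29840199]] [[313.91324532 277.03191878]]
```

View pics/w2c.png

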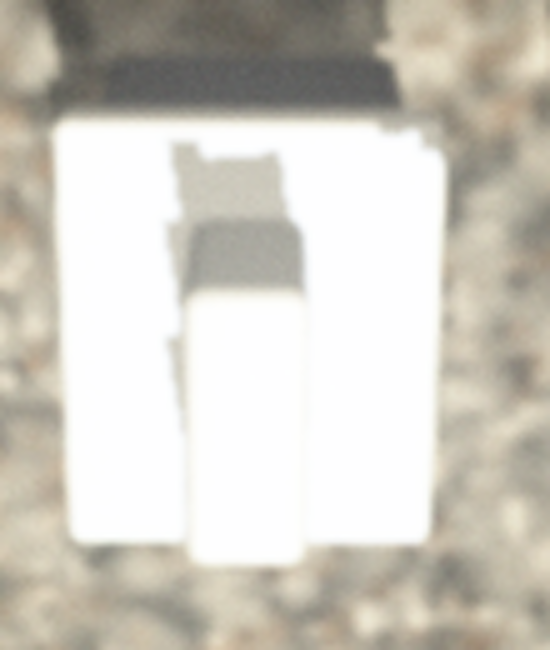

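The rib top centre is at (313.6,275) against a predicted (313.9,277), which agrees to about 1 mm. I make a small correction and close.

```bash
python3 -m jog '[[[1,0.03,-0.08,0.07,0,0,0],[1,0,0,0,0,0,0],[-1,0,0,0,0,0,0],[-1,0,0,0,0,0,0],[-1,0,0,0,0,0,0],[-1,0,0,0,0,0,0],[-1,0,0,0,0,0,0],[-1,0,0,0,0,0,0],[-1,0,0,0,0,0,0]]]'
```

```text
time: 4.35
tool_pos: [0.4965, 0.1826, 0.0391]
tcp_rot: [0.0, 0.744, 0.668, 0.0]
contact_force: [0.6, -0.6, 0.8]
gripper_width: 0.0105
```

```bash
python3 -m jog '[[[-1,0,0,-0.3,0,0,0],[-1,0,0,-0.6,0,0,0],[-1,0,0,-0.9,0,0,0],[-1,0,0,-0.9,0,0,0],[-1,0,0,-0.9,0,0,0],[-1,0,0,-0.7,0,0,0],[-1,0,0,0,0,0,0],[-1,0,0,0,0,0,0]]]'
python3 - <<'E'
from h import *
import pickle
c=vision.capture("wrist");cv2.imwrite("pics/w3.png",c["color"][:,:,::-1]);s=ctrl.observe();pickle.dump((c,s),open("w3.pkl","wb"));print(s["tool_pos"],s["tcp_rot"],s["contact_force"],s["gripper_width"])
c=vision.capture("top");pickle.dump(c,open("t3.pkl","wb"));crop(c,320,185,80,55,10,"pics/t3.png")
c=vision.capture("scene");pickle.dump(c,open("s3.pkl","wb"));crop(c,280,190,90,90,6,"pics/s3.png")
E
```

```text
time: 5.15
tool_pos: [0.4963, 0.1827, 0.1682]
tcp_rot: [-0.0, 0.744, 0.668, 0.0]
contact_force: [-1.2, 0.7, -1.8]
gripper_width: 0.0104
[0.4957976  0.18246144 0.16747874] [-2.29093694e-04  7.44107789e-01  6.68059369e-01 -4.75052252e-04] [-0.8582198  -0.15535883 -1.25516054] 0.010463069675055588
```

View pics/w3.png

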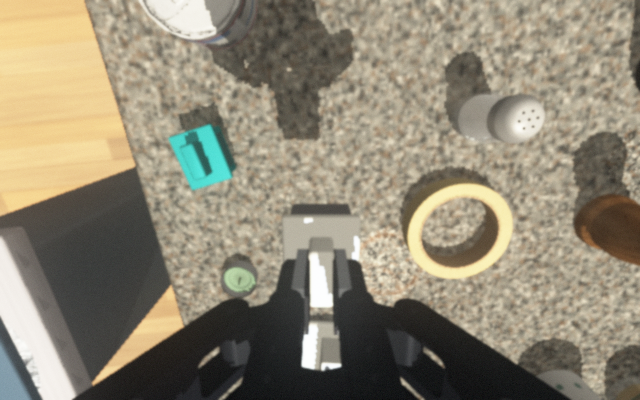

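View pics/t3.png

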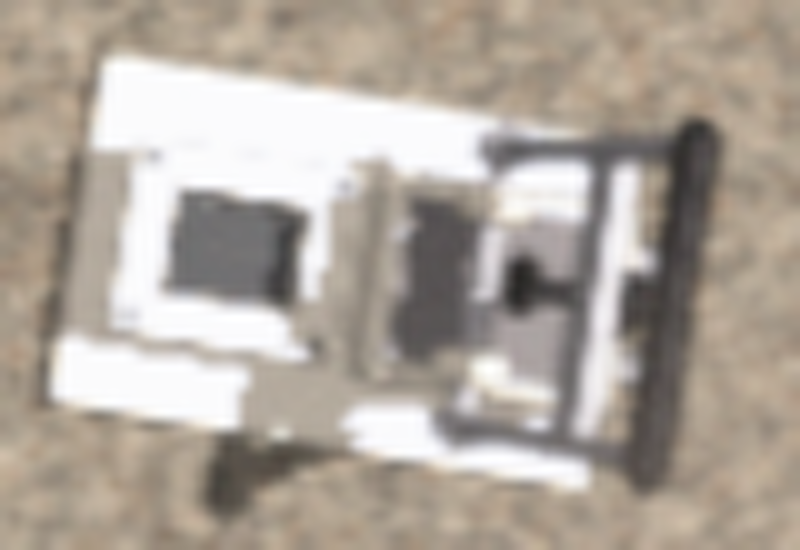

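View pics/s3.png

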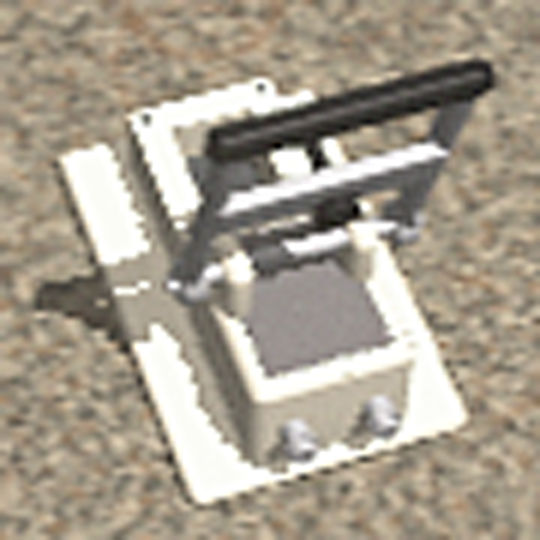

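The grip held: the cartridge is clamped at (320,245) in the wrist view, and the filter socket is clear in the top view at about (343,210). I'll go high above the socket and look down past the gripper.

Run:
```python
from h import *
plan([.505,-.04,.285],down(np.radians(-9)))
```

```text
8 turn/row [-0.002  0.001  0.044]
[[-0.92, 0.14, -0.49], [-0.92, 0.14, -0.49], [-0.92, 0.15, -0.49], [-0.91, 0.15, -0.49], [-0.91, 0.16, -0.49], [-0.91, 0.17, -0.49], [-0.91, 0.17, -0.49], [-0.91, 0.18, -0.49]]
```

```bash
python3 -m jog '[[[-1,-0.6,0.1,-0.5,0,0,0.04],[-1,-0.9,0.15,-0.5,0,0,0.04],[-1,-0.9,0.15,-0.5,0,0,0.04],[-1,-0.9,0.15,-0.5,0,0,0.04],[-1,-0.9,0.15,-0.5,0,0,0.04],[-1,-0.9,0.15,-0.5,0,0,0.04],[-1,-0.9,0.15,-0.5,0,0,0.05],[-1,-0.9,0.2,-0.4,0,0,0.06],[-1,-0.4,0.06,0,0,0,0],[-1,0,0,0,0,0,0]]]'
python3 - <<'E'
from h import *
import pickle
c=vision.capture("wrist");cv2.imwrite("pics/w4.png",c["color"][:,:,::-1]);s=ctrl.observe();pickle.dump((c,s),open("w4.pkl","wb"));print(s["tool_pos"],s["tcp_rot"],s["contact_force"],s["gripper_width"])
E
```

```text
time: 6.3
tool_pos: [0.505, -0.0418, 0.2849]
tcp_rot: [0.0, 0.762, 0.648, -0.0]
contact_force: [-0.6, -0.2, -1.2]
gripper_width: 0.0107
[ 0.50490569 -0.03973714  0.28439929] [-5.07832951e-04  7.60697959e-01  6.49105708e-01 -3.70514887e-04] [ 0.2637313   1.04366011 -1.38319943] 0.010474051041096642
```

View pics/w4.png

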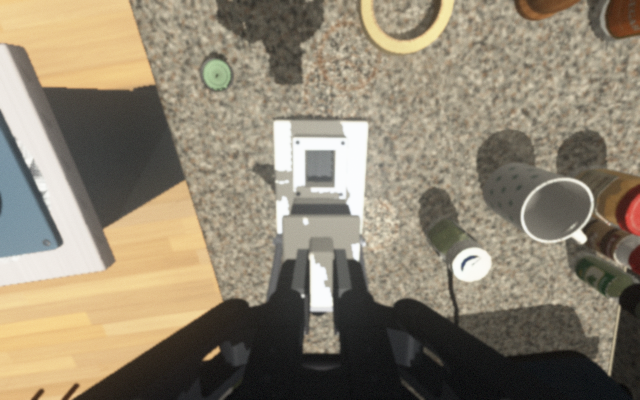

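Run:
```python
from h import *
import pickle
c,s=pickle.load(open("w4.pkl","rb"));crop(c,265,110,110,100,7,"pics/w4c.png")
crop(c,265,195,110,110,6,"pics/w4d.png")
```

```text
(no output)
```

View pics/w4c.png

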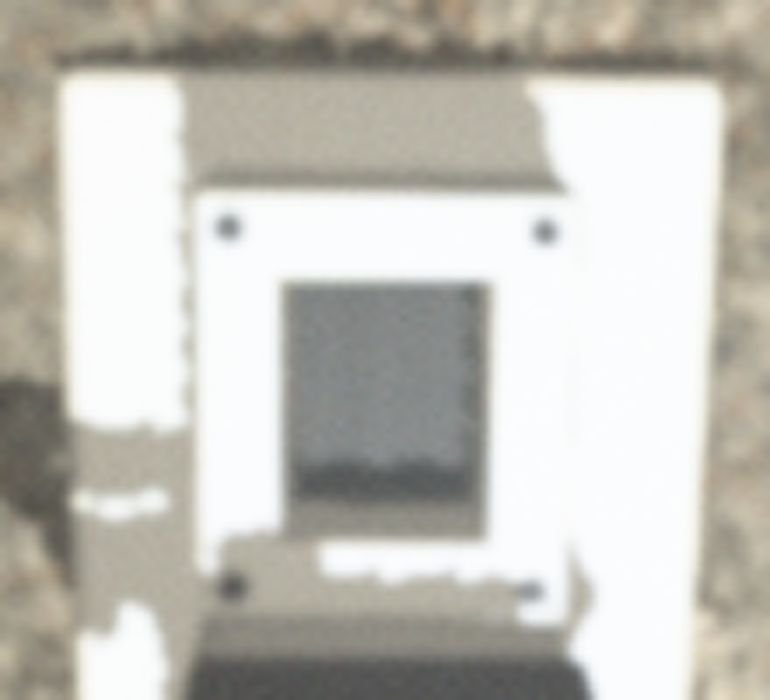

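View pics/w4d.png

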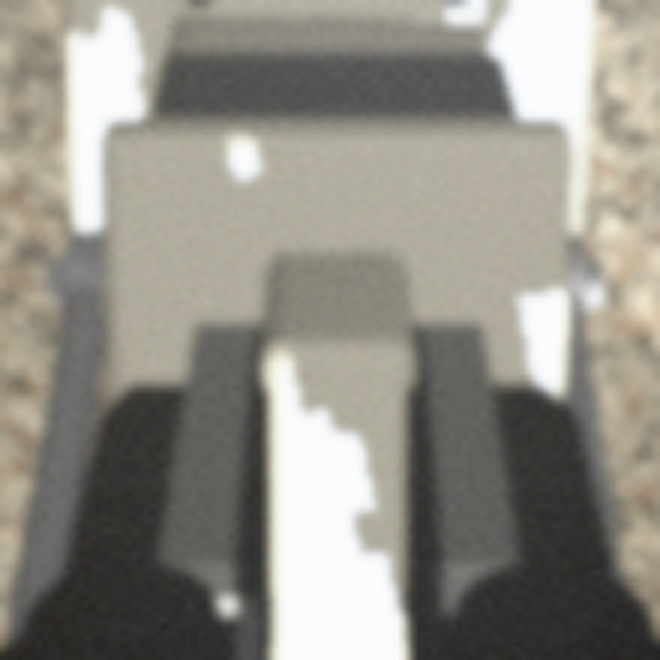

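Socket mouth corners in the crop are (284,283), (492,282), (488,540), (285,538). The held head plate's near edge runs from (110,125) to (568,125). I compute both with the same camera.

Run:
```python
from h import *
import pickle
c,s=pickle.load(open("w4.pkl","rb"))
f=lambda U,V:(265+(U+.5)/7-.5,110+(V+.5)/7-.5)
W=np.array([unproj(c,f(*p),.05) for p in[(284,283),(492,282),(488,540),(285,538)]])
print(W.round(4),[np.linalg.norm(W[i]-W[i-1]).round(4) for i in range(4)],W.mean(0))
for a,b in[(0,3),(1,2)]:d=W[b]-W[a];print("x az",np.degrees(np.arctan2(d[1],d[0])))
for a,b in[(0,1),(3,2)]:d=W[b]-W[a];print("y az",np.degrees(np.arctan2(d[1],d[0])))
S=np.array([unproj(c,f(*p),.05) for p in[(228,227),(545,231),(530,590),(230,586)]]);print("screws",S.mean(0))
p=np.array(s["tool_pos"]);q=s["tcp_rot"];R=Rot.from_quat([q[1],q[2],q[3],q[0]])
g=lambda U,V:(265+(U+.5)/6-.5,195+(V+.5)/6-.5)
H=np.array([unproj(c,g(*x),p[2]-.003) for x in[(110,126),(568,126)]])
print("head edge tool frame",R.inv().apply(H-p).round(4))
B=np.array([unproj(c,g(*x),p[2]+.015) for x in[(268,340),(410,336)]])
print("rib edge tool frame",R.inv().apply(B-p).round(4))
y=R.as_matrix()[:,1];print("tool y az",np.degrees(np.arctan2(y[1],y[0])))
```

```text
[[ 0.4909 -0.0184  0.05  ]
 [ 0.5261 -0.0239  0.05  ]
 [ 0.5187 -0.0692  0.05  ]
 [ 0.4831 -0.0631  0.05  ]] [np.float64(0.0453), np.float64(0.0357), np.float64(0.0459), np.float64(0.0362)] [ 0.50468419 -0.04366732  0.05      ]
x az -99.88725636713389
x az -99.26153658205122
y az -8.914809289717292
y az -9.781108175314236
screws [ 0.50398648 -0.04357596  0.05      ]
head edge tool frame [[ 0.0231 -0.0173  0.003 ]
 [ 0.023   0.0207  0.003 ]]
rib edge tool frame [[ 0.0127 -0.0037 -0.015 ]
 [ 0.013   0.007  -0.015 ]]
tool y az -9.051557346479072
```

Run:
```python
from h import *
for i in range(6):
    s=ctrl.observe();c=vision.capture("wrist")
    R=np.array(c["R"]);o=-R.T@np.array(c["t"]);p=np.array(s["tool_pos"]);q=s["tcp_rot"];Rt=Rot.from_quat([q[1],q[2],q[3],q[0]])
    print(s["time"],p.round(4),o.round(4),Rt.inv().apply(o-p).round(4),s["joint_positions"].round(4) if hasattr(s["joint_positions"],'round') else '')
    print((R@Rt.as_matrix()).round(3).tolist())
```

```text
6.35 [ 0.5049 -0.0397  0.2844] [0.5188 0.0399 0.4267] [ 0.0808  0.001  -0.1423] [-0.4805  0.2516  0.5633  1.8772 -0.1535  1.0568 -0.0134]
[[0.0, 1.0, -0.001], [-0.949, -0.0, -0.316], [-0.316, 0.001, 0.949]]
6.4 [ 0.5049 -0.0385  0.2841] [0.5187 0.0411 0.4265] [ 0.0808  0.001  -0.1423] [-0.4816  0.252   0.5621  1.8772 -0.1537  1.0568 -0.0136]
[[0.0, 1.0, -0.001], [-0.949, 0.0, -0.316], [-0.316, 0.001, 0.949]]
6.45 [ 0.505  -0.038   0.2841] [0.5187 0.0417 0.4264] [ 0.0808  0.001  -0.1423] [-0.4823  0.2521  0.5616  1.8771 -0.1536  1.0568 -0.0135]
[[0.0, 1.0, -0.001], [-0.949, -0.0, -0.316], [-0.316, 0.001, 0.949]]
6.5 [ 0.5051 -0.0378  0.2841] [0.5188 0.0418 0.4265] [ 0.0808  0.001  -0.1424] [-0.4827  0.2522  0.5616  1.8769 -0.1535  1.0568 -0.0134]
[[0.0, 1.0, -0.001], [-0.949, -0.0, -0.316], [-0.316, 0.001, 0.949]]
6.55 [ 0.5052 -0.0379  0.2843] [0.5188 0.0418 0.4266] [ 0.0808  0.001  -0.1423] [-0.4827  0.2521  0.5619  1.8767 -0.1534  1.0569 -0.0133]
[[0.0, 1.0, -0.001], [-0.949, 0.0, -0.316], [-0.316, 0.001, 0.949]]
6.6 [ 0.5053 -0.0381  0.2844] [0.5189 0.0416 0.4267] [ 0.0808  0.001  -0.1423] [-0.4827  0.252   0.5622  1.8765 -0.1534  1.0569 -0.0133]
[[0.0, 1.0, -0.001], [-0.949, 0.0, -0.316], [-0.316, 0.001, 0.949]]
```

```bash
cat >> h.py <<'E'
_M=None
def tcp_from_cam(c):
    R=np.array(c["R"]);o=-R.T@np.array(c["t"])
    A=np.array([[0,1,-.001],[-.949,0,-.316],[-.316,.001,.949]]);Rt=Rot.from_matrix(R.T@A)
    return o-Rt.apply([.0808,.001,-.1423]),Rt
E
python3 - <<'E'
from h import *
import pickle
c,s=pickle.load(open("w4.pkl","rb"));p,R=tcp_from_cam(c);print(p)
g=lambda U,V:(265+(U+.5)/6-.5,195+(V+.5)/6-.5)
H=np.array([unproj(c,g(*x),p[2]-.003) for x in[(108,125),(570,125)]])
print("head edge tool frame",R.inv().apply(H-p).round(4))
B=np.array([unproj(c,g(*x),p[2]+.015) for x in[(268,340),(410,336)]])
print("rib edge tool frame",R.inv().apply(B-p).round(4))
print("y az",np.degrees(np.arctan2(*R.as_matrix()[[1,0],1])))
c=vision.capture("wrist");p,R=tcp_from_cam(c);print(p,ctrl.observe()["tool_pos"]);cv2.imwrite("pics/w5.png",c["color"][:,:,::-1]);pickle.dump(c,open("w5.pkl","wb"));crop(c,265,110,110,100,7,"pics/w5c.png")
crop(c,265,195,110,110,6,"pics/w5d.png")
E
```

```text
[ 0.50499214 -0.04185933  0.28496556]
head edge tool frame [[ 0.0255 -0.0179  0.003 ]
 [ 0.0255  0.0203  0.003 ]]
rib edge tool frame [[ 0.0151 -0.0042 -0.015 ]
 [ 0.0154  0.0065 -0.015 ]]
y az -9.192890679667746
[ 0.50540691 -0.03839843  0.2846136 ] [ 0.50549284 -0.03859506  0.28470536]
```

View pics/w5c.png

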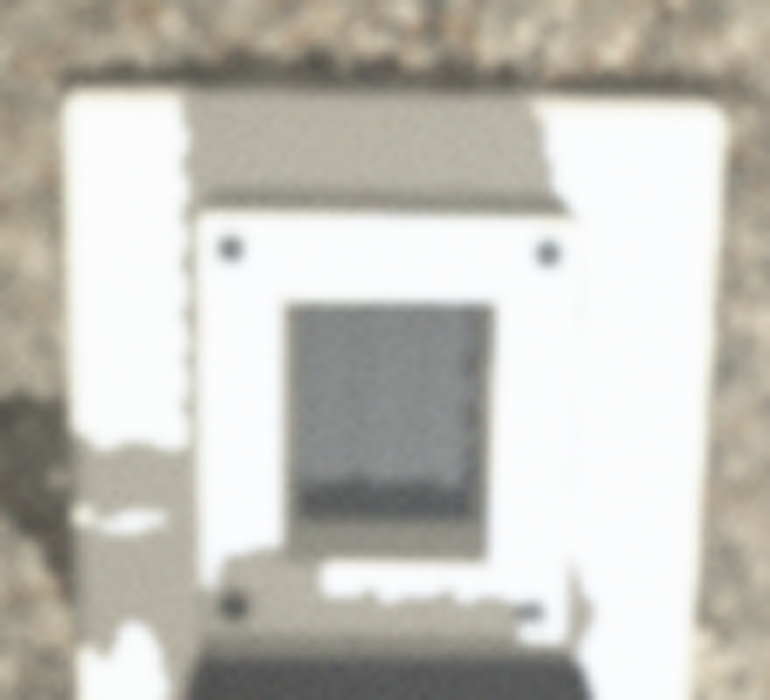

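View pics/w5d.png

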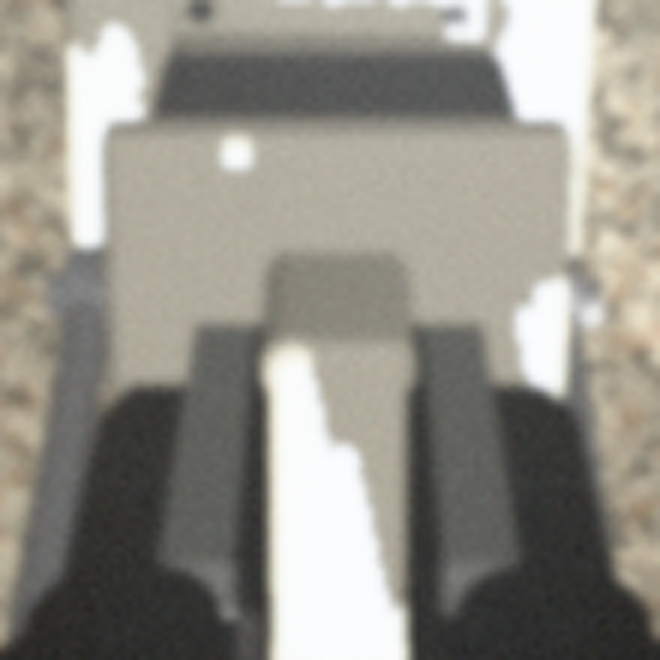

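Run:
```python
from h import *
import pickle
c=pickle.load(open("w5.pkl","rb"))
f=lambda U,V:(265+(U+.5)/7-.5,110+(V+.5)/7-.5)
W=np.array([unproj(c,f(*p),.05) for p in[(286,304),(494,304),(488,560),(287,558)]])
print(W.round(4),W.mean(0))
for a,b in[(0,3),(1,2)]:d=W[b]-W[a];print("x az",np.degrees(np.arctan2(d[1],d[0])))
for a,b in[(0,1),(3,2)]:d=W[b]-W[a];print("y az",np.degrees(np.arctan2(d[1],d[0])))
S=np.array([unproj(c,f(*p),.05) for p in[(231,248),(547,253),(529,612),(233,605)]]);print("screws",S.mean(0))
for a,b in[(0,3),(1,2)]:d=S[b]-S[a];print("x az",np.degrees(np.arctan2(d[1],d[0])))
B=np.array([unproj(c,f(*p),.004) for p in[(68,95),(722,103)]]);d=B[1]-B[0];print("base end y az",np.degrees(np.arctan2(d[1],d[0])))
t=np.r_[(W.mean(0)+np.array([.5047,-.0437,.05]))[:2]/2,.1]-down(np.radians(-9.4)).apply([.0004,.0012,0]);print("target",t)
plan(t,down(np.radians(-9.4)))
```

```text
[[ 0.4907 -0.0185  0.05  ]
 [ 0.5261 -0.024   0.05  ]
 [ 0.5186 -0.0691  0.05  ]
 [ 0.4832 -0.0632  0.05  ]] [ 0.50465347 -0.0437028   0.05      ]
x az -99.52737122471929
x az -99.35685223705676
y az -8.842473289601818
y az -9.436145060074
screws [ 0.5039906  -0.04366696  0.05      ]
x az -99.88884415084725
x az -100.46297671585764
base end y az -9.523484066138382
target [ 0.50342752 -0.04390004  0.1       ]
7 turn/row [-0.001  0.     0.009]
[[-0.03, -0.01, 0.88], [-0.03, -0.01, 0.88], [-0.03, -0.01, 0.88], [-0.03, -0.01, 0.88], [-0.03, -0.01, 0.88], [-0.03, -0.01, 0.88], [-0.03, -0.01, 0.88]]
```

```bash
python3 -m jog '[[[-1,-0.06,-0.03,0.5,0,0,0.03],[-1,-0.05,-0.02,0.9,0,0,0.03],[-1,-0.05,0,0.9,0,0,0],[-1,-0.02,0,0.9,0,0,0],[-1,0,0,0.9,0,0,0],[-1,0,0,0.9,0,0,0],[-1,0,0,0.9,0,0,0],[-1,0,0,0.1,0,0,0],[-1,0,0,0,0,0,0],[-1,0,0,0,0,0,0]]]';  python3 - <<'E'
from h import *
plan([.5033,-.0439,.105],down(np.radians(-9.4)),n=1)
E
```

```text
time: 7.7
tool_pos: [0.5042, -0.0446, 0.1062]
tcp_rot: [0.001, 0.763, 0.646, 0.001]
contact_force: [0.5, 0.1, -1.1]
gripper_width: 0.0104
1 turn/row [ 0.014 -0.002 -0.006]
[[0.02, -0.03, 0.04]]
```

```bash
python3 -m jog '[[[-1,0.02,-0.03,0.3,0,0,0],[-1,0,0,0.1,0,0,0],[-1,0,0,0,0,0,0],[-1,0,0,0,0,0,0]]]';  python3 - <<'E'
from h import *
plan([.5033,-.0439,.067],down(np.radians(-9.4)),n=1)
c=vision.capture("wrist");crop(c,220,150,200,150,4,"pics/w6.png")
c=vision.capture("scene");crop(c,280,170,100,110,5,"pics/s6.png")
E
```

```text
time: 8.1
tool_pos: [0.5025, -0.0438, 0.0931]
tcp_rot: [0.0, 0.763, 0.646, 0.0]
contact_force: [-0.1, -0.5, -1.5]
gripper_width: 0.0103
1 turn/row [ 0.001 -0.    -0.006]
[[0.0, 0.03, 0.87]]
```

View pics/w6.png

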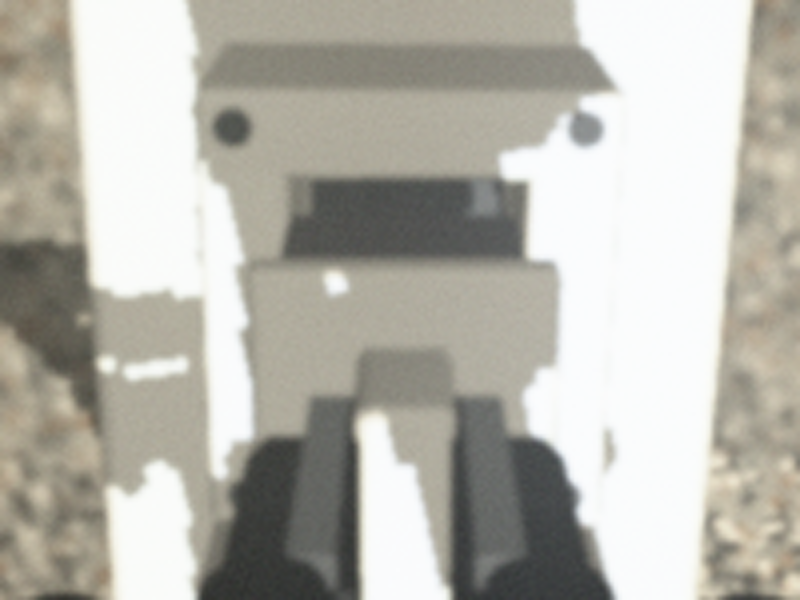

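View pics/s6.png

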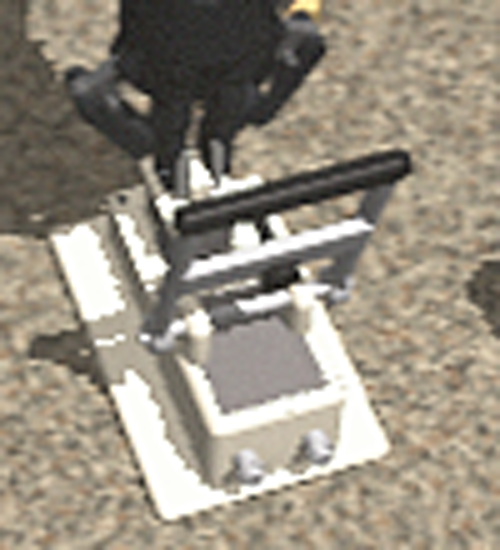

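Run:
```python
from h import *
c=vision.capture("wrist");p,R=tcp_from_cam(c);print(p,np.degrees(np.arctan2(*R.as_matrix()[[1,0],1])))
crop(c,220,150,200,150,4,"pics/w7.png")
f=lambda U,V:(220+(U+.5)/4-.5,150+(V+.5)/4-.5)
for n,z,pts in[("mouth",.05,[(289,178),(528,178)]),("screws",.05,[(232,128),(586,128)]),("head",p[2]-.003,[(250,265),(558,265)]),("rib",p[2]+.015,[(357,408),(452,408)])]:
    W=R.inv().apply(np.array([unproj(c,f(*q),z) for q in pts])-p);print(n,W.round(4).tolist(),W.mean(0).round(4))
```

```text
[ 0.50262536 -0.04392274  0.09326037] -9.445115005506107
mouth [[0.0242, -0.0168, 0.0432], [0.0242, 0.0201, 0.0433]] [0.0242 0.0017 0.0433]
screws [[0.0322, -0.0253, 0.0432], [0.0322, 0.0287, 0.0433]] [0.0322 0.0017 0.0432]
head [[0.0252, -0.0181, 0.003], [0.0252, 0.02, 0.003]] [0.0252 0.001  0.003 ]
rib [[0.0149, -0.0043, -0.015], [0.0149, 0.0064, -0.015]] [ 0.0149  0.001  -0.015 ]
```

View pics/w7.png

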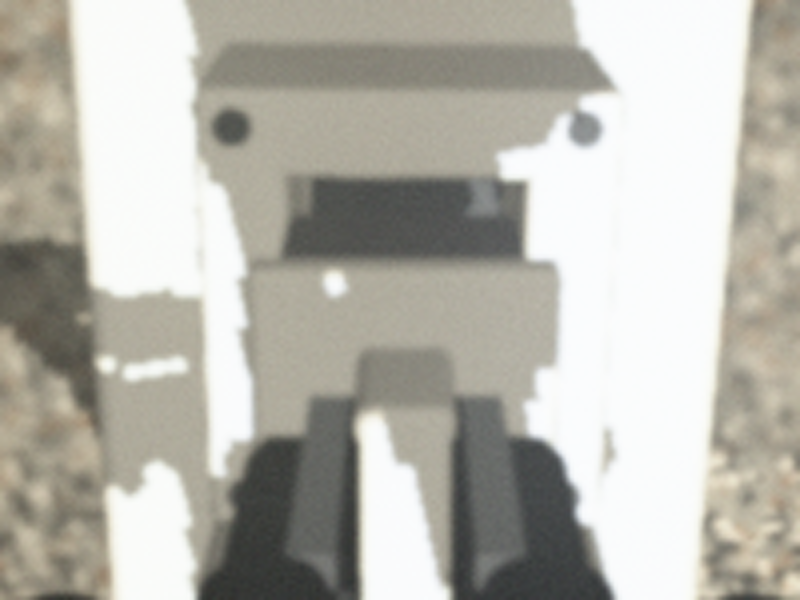

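Aligned to within 1 mm. I correct by +0.5 and +0.7 mm and lower gently.

```bash
python3 -m jog '[[[-1,0.015,0.025,0,0,0,0],[-1,0,0,0.15,0,0,0],[-1,0,0,0.15,0,0,0],[-1,0,0,0.15,0,0,0],[-1,0,0,0,0,0,0]]]'; python3 -m jog '[[[-1,0,0,0.12,0,0,0],[-1,0,0,0.12,0,0,0],[-1,0,0,0,0,0,0]]]'
```

```text
time: 8.75
tool_pos: [0.5026, -0.0435, 0.0787]
tcp_rot: [-0.0, 0.763, 0.646, -0.001]
contact_force: [-0.1, 0.1, -1.1]
gripper_width: 0.0102
time: 9.05
tool_pos: [0.5029, -0.0435, 0.0718]
tcp_rot: [-0.0, 0.763, 0.646, -0.0]
contact_force: [0.4, 0.4, -0.9]
gripper_width: 0.0103
```

```bash
python3 -m jog '[[[-1,0,0,0.1,0,0,0],[-1,0,0,0.05,0,0,0],[-1,0,0,0,0,0,0],[-1,0,0,0,0,0,0]]]'
```

```text
time: 9.45
tool_pos: [0.5033, -0.0435, 0.0678]
tcp_rot: [0.0, 0.763, 0.646, 0.0]
contact_force: [0.7, 0.5, -0.6]
gripper_width: 0.0104
```

```bash
python3 -m jog '[[[-1,0,0,0.04,0,0,0],[-1,0,0,0,0,0,0],[-1,0,0,0,0,0,0]]]'; python3 -m jog '[[[1,0,0,0,0,0,0],[1,0,0,0,0,0,0],[1,0,0,0,0,0,0],[1,0,0,0,0,0,0],[1,0,0,0,0,0,0],[1,0,0,-0.2,0,0,0],[1,0,0,-0.6,0,0,0],[1,0,0,-0.9,0,0,0],[1,0,0,-0.9,0,0,0],[1,0,0,-0.9,0,0,0]]]';  python3 - <<'E'
from h import *
c=vision.capture("wrist");cv2.imwrite("pics/w8.png",c["color"][:,:,::-1])
c=vision.capture("scene");crop(c,280,170,100,110,5,"pics/s8.png")
E
```

```text
time: 9.75
tool_pos: [0.5034, -0.0435, 0.0668]
tcp_rot: [0.0, 0.763, 0.646, 0.0]
contact_force: [-1.3, -0.7, 1.9]
gripper_width: 0.0101
time: 10.75
tool_pos: [0.5031, -0.0436, 0.173]
tcp_rot: [0.0, 0.763, 0.646, -0.0]
contact_force: [0.5, 0.6, 0.1]
gripper_width: 0.0855
```

View pics/w8.png

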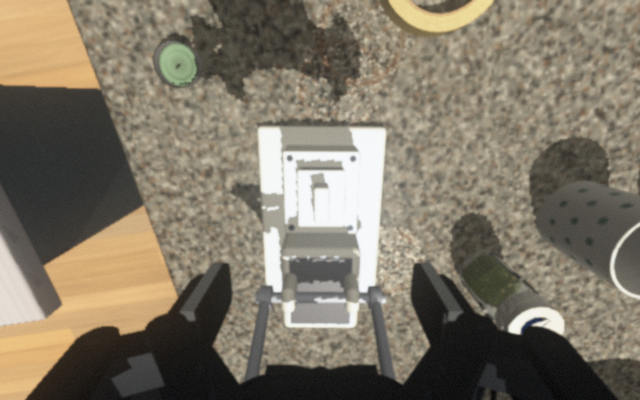

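View pics/s8.png

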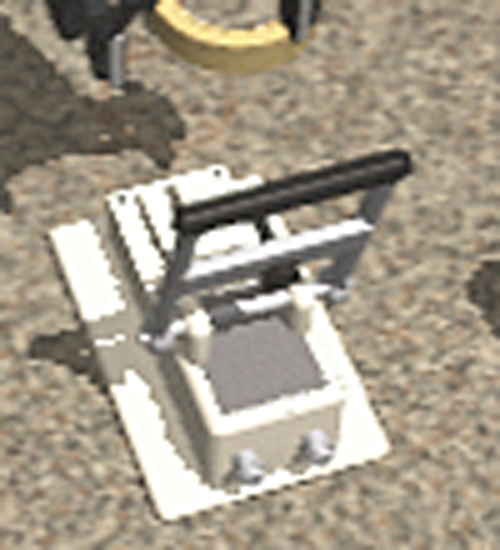

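The cartridge stands in the socket at (321,190) in the wrist view, square and proud. Next I estimate the lever angle from the bar in the top and scene views.

Run:
```python
from h import *
import pickle
S=np.array([.5033,-.0436,0]);a=np.radians(-99.45);u=np.array([np.cos(a),np.sin(a),0]);v=np.array([-u[1],u[0],0]);H=S+.08*u+[0,0,.088]
ct=pickle.load(open("t3.pkl","rb"));cs=vision.capture("scene")
# crop pixel -> image
ft=lambda U,V:(320+(U+.5)/10-.5,185+(V+.5)/10-.5)
fs=lambda U,V:(280+(U+.5)/5-.5,170+(V+.5)/5-.5)
for nm,c,e in[("top",ct,[ft(698,132),ft(648,480)]),("scene",cs,[fs(180,217),fs(405,160)])]:
    m=np.mean(e,0);print(nm,e)
    for th in(.0,.1,.15,.2,.25,.3,.35):
        b=H+.145*(np.sin(th)*u+np.cos(th)*np.array([0,0,1]));print(th,b.round(3),proj(c,[b])[0].round(1),m.round(1),proj(c,[b-v*.045,b+v*.045]).round(1).tolist())
print(ctrl.observe()["tool_pos"])
```

```text
top [(389.35, 197.75), (384.35, 232.55)]
0.0 [ 0.49  -0.123  0.233] [373.3 212.5] [386.8 215.2] [[371.0, 227.8], [375.7, 197.1]]
0.1 [ 0.488 -0.137  0.232] [378.3 213.2] [386.8 215.2] [[375.9, 228.6], [380.6, 197.9]]
0.15 [ 0.487 -0.144  0.231] [380.7 213.6] [386.8 215.2] [[378.4, 229.0], [383.0, 198.3]]
0.2 [ 0.485 -0.151  0.23 ] [383. 214.] [386.8 215.2] [[380.7, 229.4], [385.3, 198.7]]
0.25 [ 0.484 -0.158  0.228] [385.4 214.4] [386.8 215.2] [[383.1, 229.7], [387.7, 199.1]]
0.3 [ 0.483 -0.165  0.227] [387.6 214.8] [386.8 215.2] [[385.4, 230.1], [389.9, 199.5]]
0.35 [ 0.482 -0.172  0.224] [389.8 215.1] [386.8 215.2] [[387.6, 230.4], [392.1, 199.9]]
scene [(315.6, 213.0), (360.6, 201.6)]
0.0 [ 0.49  -0.123  0.233] [332.2 192.4] [338.1 207.3] [[312.9, 197.5], [351.1, 187.5]]
0.1 [ 0.488 -0.137  0.232] [334.6 197.5] [338.1 207.3] [[315.2, 202.6], [353.6, 192.4]]
0.15 [ 0.487 -0.144  0.231] [335.8 200.1] [338.1 207.3] [[316.3, 205.4], [354.8, 195.0]]
0.2 [ 0.485 -0.151  0.23 ] [336.9 202.9] [338.1 207.3] [[317.4, 208.2], [356.0, 197.7]]
0.25 [ 0.484 -0.158  0.228] [338.1 205.8] [338.1 207.3] [[318.5, 211.1], [357.2, 200.6]]
0.3 [ 0.483 -0.165  0.227] [339.2 208.8] [338.1 207.3] [[319.6, 214.1], [358.4, 203.5]]
0.35 [ 0.482 -0.172  0.224] [340.3 211.8] [338.1 207.3] [[320.7, 217.2], [359.6, 206.5]]
[ 0.50451196 -0.04345007  0.17331118]
```

```bash
python3 -m jog '[[[-1,0,0,-0.9,0,0,0],[-1,0,0,-0.95,0,0,0],[-1,-0.3,0,-0.95,0,0,0],[-1,-0.7,0,-0.95,0,0,0],[-1,-0.9,0,0,0,0,0],[-1,-0.9,0,0,0,0,0],[-1,-0.9,0,0,0,0,0],[-1,-0.9,0,0,0,0,0],[-1,-0.6,0,0,0,0,0],[-1,0,0,0,0,0,0]]]';  python3 - <<'E'
from h import *
s=ctrl.observe();print(s["tool_pos"],s["gripper_width"],s["contact_force"])
c=vision.capture("wrist");cv2.imwrite("pics/w9.png",c["color"][:,:,::-1])
c=vision.capture("scene");crop(c,260,120,120,130,5,"pics/s9.png")
plan(np.r_[(np.array([.5033,-.0436])+.156*np.array([-.164,-.9865])),.205],n=3)
E
```

```text
time: 11.9
tool_pos: [0.4762, -0.2, 0.2833]
tcp_rot: [-0.0, 0.764, 0.645, -0.001]
contact_force: [-1.0, -0.7, 0.6]
gripper_width: -0.0002
[ 0.47620285 -0.19998045  0.28334337] -0.00024804902043614027 [-1.00405403 -0.68730548  0.59751218]
3 turn/row [0. 0. 0.]
[[-0.01, 0.01, 0.87], [-0.01, 0.01, 0.87], [-0.01, 0.01, 0.87]]
```

View pics/w9.png

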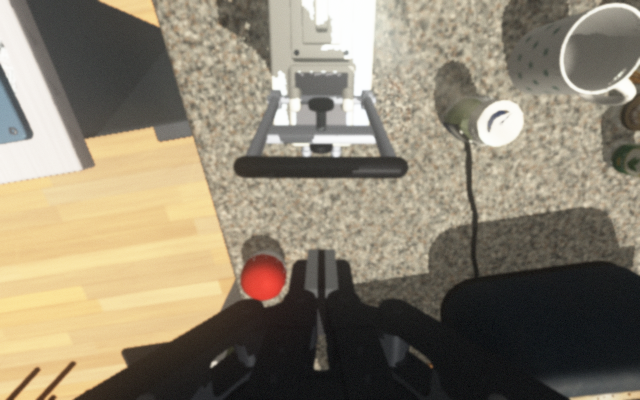

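View pics/s9.png

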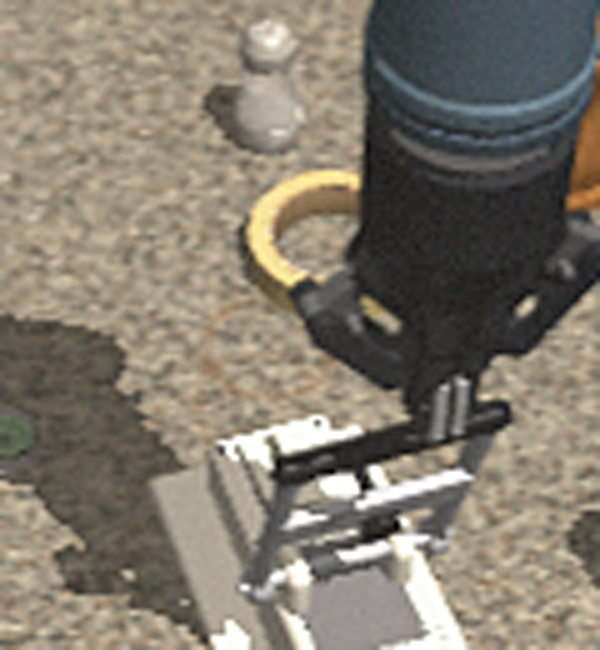

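Run:
```python
from h import *
c=vision.capture("wrist");p,R=tcp_from_cam(c);print(p,ctrl.observe()["tool_pos"])
for z in(.224,.228,.231):
    w=unproj(c,(321,167),z);print(z,w,R.inv().apply(w-p))
```

```text
[ 0.4773483  -0.19675337  0.28337148] [ 0.47766714 -0.19607443  0.28341588]
0.224 [ 0.48466442 -0.15963897  0.224     ] [0.03781077 0.00120762 0.05937056]
0.228 [ 0.4848066  -0.15879835  0.228     ] [0.03866343 0.00120351 0.05537058]
0.231 [ 0.48491325 -0.15816788  0.231     ] [0.03930292 0.00120042 0.0523706 ]
```

```bash
python3 -m jog '[[[-1,0,0,0.8,0,0,0],[-1,0,0,0.8,0,0,0],[-1,0,0,0.8,0,0,0],[-1,0,0,0.2,0,0,0],[-1,0.3,0,0,0,0,0],[-1,0.3,0,0,0,0,0],[-1,0.2,0,0,0,0,0]]]'; python3 -m jog '[[[-1,0.2,0,0,0,0,0],[-1,0.2,0,0,0,0,0],[-1,0.3,0,0,0,0,0],[-1,0.3,0,0,0,0,0]]]'
```

```text
time: 12.75
tool_pos: [0.4825, -0.1745, 0.2077]
tcp_rot: [0.002, 0.763, 0.647, 0.0]
contact_force: [-3.0, -7.2, 5.0]
gripper_width: 0.0002
time: 13.15
tool_pos: [0.488, -0.1457, 0.2082]
tcp_rot: [0.003, 0.763, 0.646, 0.001]
contact_force: [-0.4, -5.7, 4.8]
gripper_width: -0.0005
```

```bash
python3 -m jog '[[[-1,0.4,0,0,0,0,0],[-1,0.4,0,0,0,0,0],[-1,0.4,0,0,0,0,0],[-1,0.4,0,0,0,0,0],[-1,0.4,0,0.1,0,0,0],[-1,0.3,0,0.2,0,0,0]]]'; python3 -m jog '[[[-1,0.3,0,0.2,0,0,0],[-1,0.3,0,0.2,0,0,0],[-1,0.3,0,0.2,0,0,0],[-1,0.2,0,0.2,0,0,0],[-1,0,0,0,0,0,0]]]';  python3 - <<'E'
from h import *
c=vision.capture("wrist");cv2.imwrite("pics/w10.png",c["color"][:,:,::-1])
c=vision.capture("scene");crop(c,260,120,120,130,5,"pics/s10.png")
E
```

```text
time: 13.75
tool_pos: [0.4987, -0.0762, 0.1984]
tcp_rot: [0.001, 0.763, 0.646, 0.001]
contact_force: [-0.2, -4.2, 2.9]
gripper_width: -0.0
time: 14.25
tool_pos: [0.503, -0.0419, 0.1722]
tcp_rot: [-0.001, 0.762, 0.647, -0.0]
contact_force: [-0.7, 0.1, -0.1]
gripper_width: 0.0002
```

View pics/w10.png

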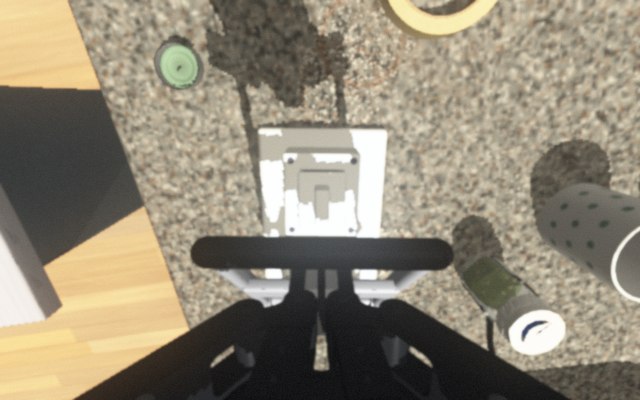

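View pics/s10.png

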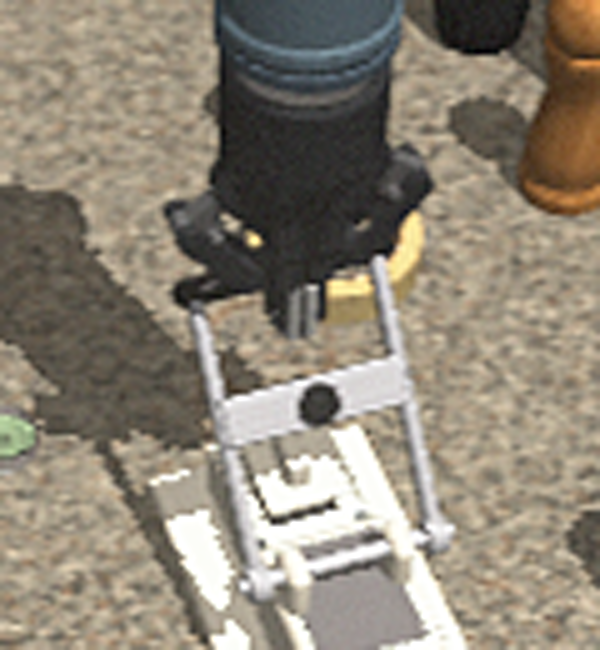

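```bash
cat >> h.py <<'E'
_S=np.array([.5033,-.0436,0]);_a=np.radians(-99.45);_u=np.array([np.cos(_a),np.sin(_a),0]);_H=_S+.08*_u+[0,0,.088]
def bar(phi): return _H+.145*(-np.sin(phi)*_u+np.cos(phi)*np.array([0,0,1]))
E
python3 - <<'E'
from h import *
c=vision.capture("wrist");s=ctrl.observe();p=np.array(s["tool_pos"]);q=s["tcp_rot"];R=Rot.from_quat([q[1],q[2],q[3],q[0]])
print(p,s["contact_force"])
for f in np.arange(.5,1.1,.05):
    b=bar(f);print(round(f,2),b.round(3),proj(c,[b])[0].round(1),R.inv().apply(b-p).round(4))
E
```

```text
[ 0.50276595 -0.04265061  0.17280519] [ 0.77682961 -0.45328765  0.60445294]
0.5 [ 0.502 -0.054  0.215] [320.  344.8] [-0.0113  0.0006 -0.0425]
0.55 [ 0.503 -0.048  0.212] [320.  325.2] [-0.005   0.0006 -0.0388]
0.6 [ 0.504 -0.042  0.208] [320.  305.9] [ 0.0011  0.0006 -0.0349]
0.65 [ 0.505 -0.036  0.203] [320.1 287.3] [ 0.0069  0.0006 -0.0306]
0.7 [ 0.506 -0.03   0.199] [320.1 269.4] [ 0.0126  0.0007 -0.0261]
0.75 [ 0.506 -0.025  0.194] [320.2 252.5] [ 0.018   0.0007 -0.0213]
0.8 [ 0.507 -0.02   0.189] [320.2 236.5] [ 0.0232  0.0007 -0.0162]
0.85 [ 0.508 -0.015  0.184] [320.3 221.5] [ 0.0281  0.0007 -0.0109]
0.9 [ 0.509 -0.01   0.178] [320.3 207.7] [ 0.0327  0.0007 -0.0053]
0.95 [ 0.51  -0.006  0.172] [320.3 195. ] [0.0371 0.0007 0.0005]
1.0 [ 0.51  -0.002  0.166] [320.4 183.4] [0.0412 0.0007 0.0065]
1.05 [0.511 0.002 0.16 ] [320.4 173. ] [0.0449 0.0007 0.0127]
1.1 [0.511 0.005 0.154] [320.5 163.8] [0.0484 0.0007 0.0191]
```

φ≈0.75 rad forward from upright, matching the arc model, with the bar at (322,253). Now I reposition the fingertips on top of the bar.

```bash
python3 -m jog '[[[-1,-0.3,0,0,0,0,0],[-1,0,0,-0.8,0,0,0],[-1,0,0,-0.8,0,0,0],[-1,0,0,0,0,0,0],[-1,0.45,0,0,0,0,0],[-1,0.45,0,0,0,0,0],[-1,0,0,0,0,0,0],[-1,0,0,0,0,0,0]]]';  python3 - <<'E'
from h import *
s=ctrl.observe();print(s["tool_pos"],s["contact_force"]);p=np.array(s["tool_pos"]);q=s["tcp_rot"];R=Rot.from_quat([q[1],q[2],q[3],q[0]])
for f in np.arange(.7,1.56,.1): print(round(f,2),R.inv().apply(bar(f)+[0,0,.007]-p).round(4))
c=vision.capture("scene");crop(c,260,120,120,130,5,"pics/s11.png")
E
```

```text
time: 15.2
tool_pos: [0.5058, -0.025, 0.2204]
tcp_rot: [-0.0, 0.762, 0.647, -0.001]
contact_force: [-1.0, -1.0, -0.5]
gripper_width: -0.0
[ 0.50581907 -0.02503321  0.22039654] [-1.00989851 -1.03333583 -0.52596128]
0.7 [-0.0053  0.0006  0.0145]
0.8 [0.0053 0.0006 0.0244]
0.9 [0.0149 0.0006 0.0353]
1.0 [0.0233 0.0007 0.047 ]
1.1 [0.0305 0.0007 0.0596]
1.2 [0.0365 0.0007 0.0728]
1.3 [0.041  0.0008 0.0866]
1.4 [0.0442 0.0008 0.1007]
1.5 [0.046  0.0008 0.1151]
```

View pics/s11.png

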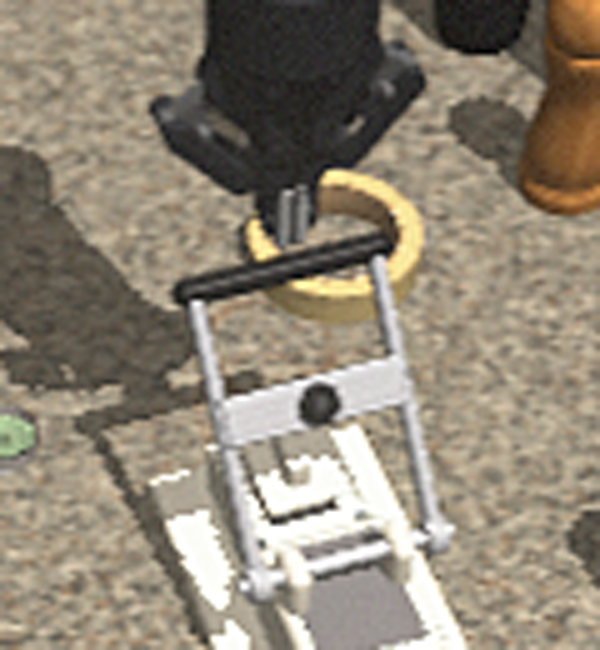

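```bash
python3 -m jog '[[[-1,0,0,0.5,0,0,0],[-1,0,0,0.15,0,0,0],[-1,0.15,0,0.18,0,0,0],[-1,0.15,0,0.18,0,0,0],[-1,0.15,0,0.18,0,0,0],[-1,0.14,0,0.2,0,0,0],[-1,0.14,0,0.2,0,0,0]]]'; python3 -m jog '[[[-1,0.12,0,0.21,0,0,0],[-1,0.12,0,0.21,0,0,0],[-1,0.1,0,0.22,0,0,0]]]';  python3 - <<'E'
from h import *
s=ctrl.observe();print(s["tool_pos"],s["contact_force"]);p=np.array(s["tool_pos"]);q=s["tcp_rot"];R=Rot.from_quat([q[1],q[2],q[3],q[0]])
for f in np.arange(.9,1.56,.1): print(round(f,2),R.inv().apply(bar(f)+[0,0,.007]-p).round(4))
c=vision.capture("scene");crop(c,260,120,120,130,5,"pics/s12.png")
E
```

```text
time: 15.95
tool_pos: [0.5096, -0.0028, 0.1738]
tcp_rot: [-0.001, 0.763, 0.647, 0.0]
contact_force: [-2.5, 4.4, 8.5]
gripper_width: -0.0005
time: 16.25
tool_pos: [0.5118, 0.0077, 0.1547]
tcp_rot: [-0.001, 0.763, 0.647, 0.001]
contact_force: [-1.8, 5.5, 7.7]
gripper_width: 0.0001
[0.51181117 0.00766348 0.1546753 ] [-1.82963984  5.52243773  7.70877274]
0.9 [-0.0183 -0.     -0.0305]
1.0 [-0.0099  0.     -0.0187]
1.1 [-0.0027  0.     -0.0061]
1.2 [0.0032 0.     0.0071]
1.3 [0.0077 0.     0.0209]
1.4 [0.0108 0.     0.0351]
1.5 [0.0126 0.     0.0494]
```

View pics/s12.png

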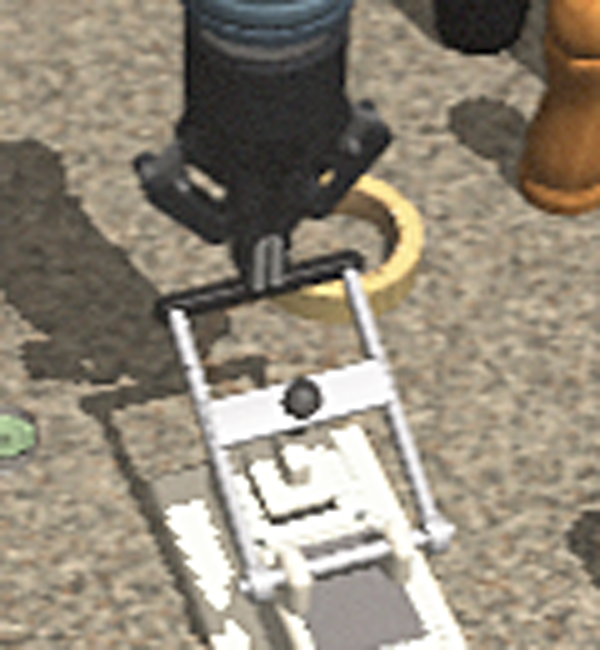

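```bash
python3 -m jog '[[[-1,0.06,0,0.16,0,0,0],[-1,0.06,0,0.16,0,0,0],[-1,0.05,0,0.16,0,0,0]]]'; python3 -m jog '[[[-1,0.03,0,0.1,0,0,0],[-1,0.02,0,0.1,0,0,0]]]';python3 -m jog '[[[-1,0.02,0,0.1,0,0,0],[-1,0,0,0,0,0,0]]]'
```

```text
time: 16.6
tool_pos: [0.5131, 0.0121, 0.1405]
tcp_rot: [-0.0, 0.763, 0.647, 0.001]
contact_force: [0.0, 4.7, 6.6]
gripper_width: 0.0001
time: 16.8
tool_pos: [0.5135, 0.0134, 0.1345]
tcp_rot: [-0.0, 0.763, 0.647, 0.001]
contact_force: [0.0, 4.3, 5.8]
gripper_width: 0.0001
time: 17.0
tool_pos: [0.5135, 0.0135, 0.1312]
tcp_rot: [0.0, 0.763, 0.647, 0.001]
contact_force: [0.7, 1.5, 1.3]
gripper_width: 0.0003
```

```bash
python3 -m jog '[[[-1,0.01,0,0.07,0,0,0],[-1,0.01,0,0.07,0,0,0]]]'; python3 -m jog '[[[-1,0.01,0,0.06,0,0,0],[-1,0.01,0,0.06,0,0,0]]]'
```

```text
time: 17.2
tool_pos: [0.5137, 0.0141, 0.1273]
tcp_rot: [0.0, 0.763, 0.646, 0.001]
contact_force: [-0.1, 4.8, 6.5]
gripper_width: 0.0001
time: 17.4
tool_pos: [0.5138, 0.0151, 0.1237]
tcp_rot: [0.0, 0.763, 0.647, 0.001]
contact_force: [-0.5, 4.5, 7.6]
gripper_width: 0.0002
```

```bash
python3 -m jog '[[[-1,0.01,0,0.05,0,0,0],[-1,0,0,0.05,0,0,0]]]'
```

```text
time: 17.6
tool_pos: [0.5139, 0.0154, 0.1207]
tcp_rot: [0.0, 0.763, 0.647, 0.001]
contact_force: [0.1, 4.4, 7.3]
gripper_width: -0.0001
```

```bash
python3 -m jog '[[[-1,0,0,0.04,0,0,0],[-1,0,0,0.04,0,0,0]]]'; python3 -m jog '[[[-1,0,0,0.04,0,0,0],[-1,0,0,0.04,0,0,0]]]'
```

```text
time: 17.8
tool_pos: [0.514, 0.0153, 0.1184]
tcp_rot: [0.0, 0.763, 0.647, 0.001]
contact_force: [0.5, 5.8, 8.0]
gripper_width: 0.0001
time: 18.0
tool_pos: [0.5141, 0.0156, 0.1161]
tcp_rot: [0.0, 0.763, 0.647, 0.001]
contact_force: [1.5, 5.7, 7.4]
gripper_width: 0.0003
```

```bash
python3 -m jog '[[[-1,0,0,0.04,0,0,0],[-1,0,0,0.04,0,0,0]]]'
```

```text
time: 18.2
tool_pos: [0.5141, 0.0153, 0.1136]
tcp_rot: [0.0, 0.763, 0.647, 0.001]
contact_force: [1.3, 5.4, 7.2]
gripper_width: -0.0002
```

```bash
python3 -m jog '[[[-1,0,0,0.04,0,0,0],[-1,0,0,0.04,0,0,0]]]'
```

```text
time: 18.4
tool_pos: [0.5142, 0.0156, 0.1118]
tcp_rot: [-0.0, 0.763, 0.647, 0.001]
contact_force: [-2.8, 6.6, 21.0]
gripper_width: -0.0003
```

It went solid at 21 N. Hold.

```bash
python3 -m jog '[[[-1,0,0,0,0,0,0]]]'
```

```text
time: 18.5
tool_pos: [0.5142, 0.0157, 0.1119]
tcp_rot: [-0.0, 0.763, 0.647, 0.002]
contact_force: [-1.8, 5.1, 14.9]
gripper_width: 0.0001
```

```bash
python3 -m jog '[[[-1,0,0,0.01,0,0,0]]]'
```

```text
time: 18.6
tool_pos: [0.5142, 0.0157, 0.1118]
tcp_rot: [-0.0, 0.763, 0.647, 0.002]
contact_force: [-3.9, 5.4, 19.8]
gripper_width: 0.0004
```

```bash
python3 -m jog '[[[-1,0,0,0,0,0,0]]]'
```

```text
time: 18.7
tool_pos: [0.5142, 0.0157, 0.1118]
tcp_rot: [-0.0, 0.763, 0.647, 0.002]
contact_force: [-1.8, 4.5, 17.1]
gripper_width: 0.0003
```

```bash
python3 -m jog '[[[-1,0,0,0.007,0,0,0]]]'
```

```text
time: 18.8
tool_pos: [0.5143, 0.0157, 0.1117]
tcp_rot: [-0.0, 0.763, 0.647, 0.002]
contact_force: [-4.1, 5.6, 21.1]
gripper_width: -0.0001
```

```bash
python3 -m jog '[[[-1,0,0,0.005,0,0,0],[-1,0,0,0,0,0,0]]]'
```

```text
time: 19.0
tool_pos: [0.5143, 0.0157, 0.1117]
tcp_rot: [-0.0, 0.763, 0.647, 0.002]
contact_force: [-3.5, 5.5, 20.8]
gripper_width: 0.0002
```

```bash
python3 -m jog '[[[-1,0,0,0,0,0,0],[-1,0,0,0,0,0,0]]]'; python3 -m jog '[[[-1,0,0,-0.05,0,0,0],[-1,0,0,-0.2,0,0,0],[-1,0,0,-0.6,0,0,0],[-1,0,0,-0.9,0,0,0],[-1,0,0,-0.9,0,0,0],[-1,0,0,-0.9,0,0,0],[-1,0,0,-0.5,0,0,0],[-1,0,0,0,0,0,0]]]'
python3 - <<'E'
from h import *
s=ctrl.observe();print(s["tool_pos"],s["contact_force"])
c=vision.capture("wrist");cv2.imwrite("pics/w13.png",c["color"][:,:,::-1])
c=vision.capture("scene");crop(c,260,140,120,130,5,"pics/s13.png")
E
```

```text
time: 19.2
tool_pos: [0.5142, 0.0157, 0.1116]
tcp_rot: [-0.0, 0.763, 0.647, 0.002]
contact_force: [-3.2, 5.8, 21.0]
gripper_width: 0.0002
time: 20.0
tool_pos: [0.5139, 0.0136, 0.2331]
tcp_rot: [0.001, 0.763, 0.646, 0.001]
contact_force: [-0.3, -0.1, -0.2]
gripper_width: 0.0002
[0.51392006 0.01359242 0.23313665] [-0.30617815 -0.06289699 -0.19325621]
```

View pics/w13.png

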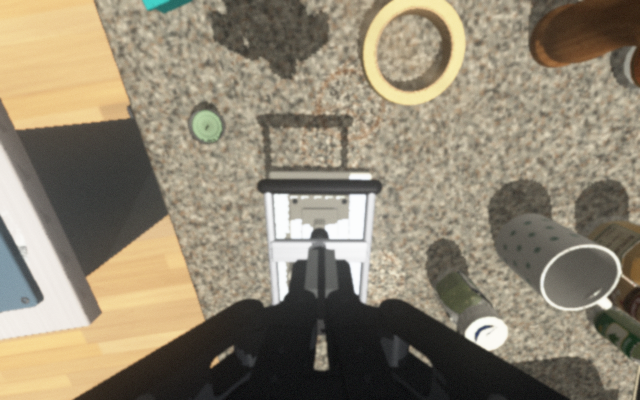

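View pics/s13.png

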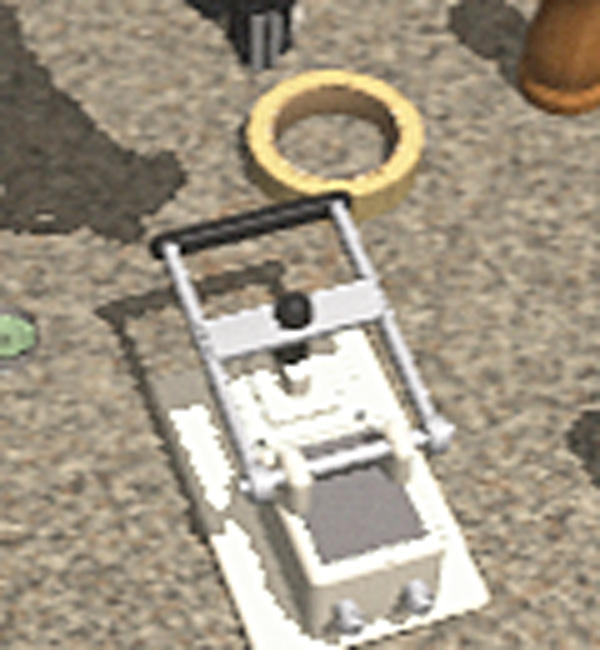

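Run:
```python
from h import *
c=vision.capture("wrist");cs=vision.capture("scene");ct=vision.capture("top")
for al in(.06,.09,.117,.14,.17,.2,.25): print(al,proj(c,[bar(np.pi/2-al)])[0].round(1),proj(cs,[bar(np.pi/2-al)])[0].round(1))
print("obs scene",260+252/5,140+224/5)
crop(c,240,160,160,130,5,"pics/w14.png");crop(ct,215,150,190,115,4,"pics/t14.png")
```

```text
0.06 [320.2 183.5] [309.6 186.1]
0.09 [320.2 185.1] [309.6 185.1]
0.117 [320.2 186.7] [309.7 184.2]
0.14 [320.2 188.2] [309.8 183.5]
0.17 [320.2 190.3] [309.9 182.5]
0.2 [320.1 192.6] [310.  181.7]
0.25 [320.1 196.9] [310.3 180.3]
obs scene 310.4 184.8
```

View pics/w14.png

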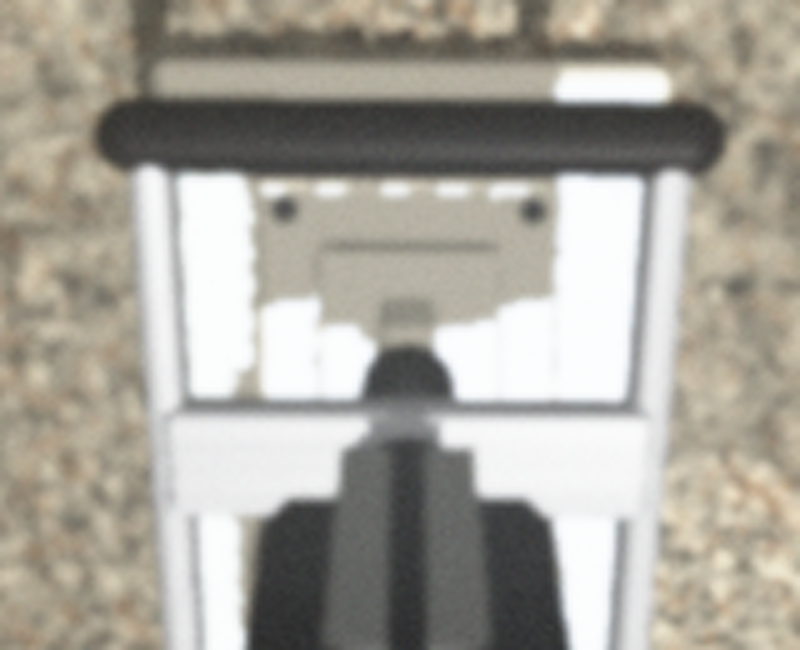

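View pics/t14.png

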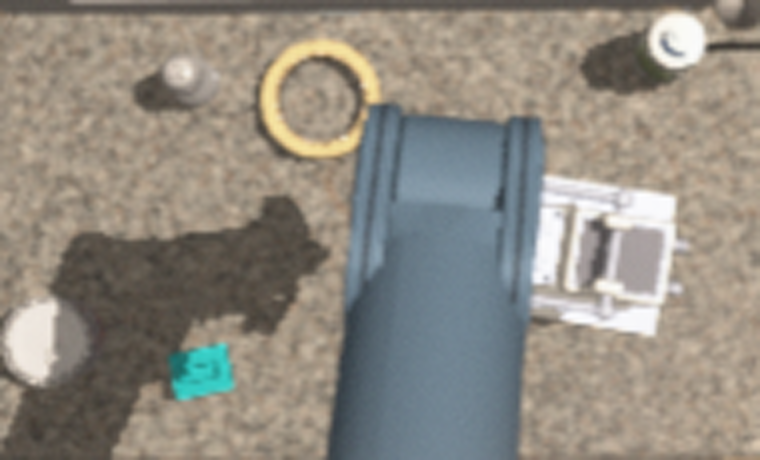

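The lever has stayed at about 0.11 rad, with the bar at wrist v≈186. The cartridge head lies flat on the rim with only a thin seam visible and no gap. The visible bystanders are unmoved and the arm is clear, so I hand the job in.

Run:
```python
from h import *
s=ctrl.observe();print(s["time"],s["contact_force"]);print(ctrl.job_done())
```

```text
20.25 [0.32767585 0.60995242 0.16647952]
the job is handed in; nothing more can be done
None
```

The cartridge is loaded and clamped, and I handed the job in at 20.3 s of the 72 s allowed. No verdict is reported.

- **Setting the cartridge:** I gripped the white-headed grey cartridge by its rib, lined it up with the socket using the wrist camera (about 1 mm correction), and set it on the spring seat. It stood square and proud.
- **Closing the clamp:** I swung the lever over with closed fingers and pressed from above until it went solid. The bar force jumped from about 7 N to 21 N with the arms about 0.12 rad above level. I then leaned on the bar at 15–21 N for about 0.8 s, the last 0.4 s at about 21 N, and let go. The highest reading was 21 N vertical, about 22 N in all.
- **Last checks:**
  - The lever has stayed at about 0.11 rad, and the cartridge head lies flat on the rim.
  - The fingers are about 12 cm above the bar with no contact force.
  - The tape, salt shaker, tomato tin and spice jar look unmoved in the final top view. The arm hid the tea light there, but the wrist view shows it standing. I never identified the egg timer separately, but nothing in the pictures was disturbed.
- **Not fully settled:**
  - The force between the pad and the cartridge could not be measured directly, so I infer it from the bar force.
  - The wrist camera read about 1 mm to one side, which I corrected for.

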